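# Lock the red sample rack with the hooked rod

## Task

Lock the rack of red-capped tubes: take the hooked rod from its blue cradle, reach it in under the cooler's wire shelf, hook it behind the red pull tab and draw that bolt towards the front until it is fully home, finishing with a steady pull of about 12 N held for a second and never pushing or pulling on anything in the cooler with more than 18 N. Then lay the rod back in its cradle the way it lay, hook hanging down, and let go. Touch the bolts and racks with the rod only, and leave the white bolt and everything else as it is.

Things in the scene. Friction and masses are not known exactly. Their poses are not given: they have to be found in the camera images.
- rod_center (a point): centre of the orange handle of the hooked rod, 90 mm long (x), 20 wide (y), 22 high (z), the place to grasp. x points along the rod to the hook, z up when the hook hangs down. A 10 mm steel shaft runs on the handle's axis to x = +160 mm and there bends straight down into a 10 mm hook ending 40 mm below the axis; a stub runs back to x = -90 mm. About 0.16 kg
- rod_hook (a point): point on the centre line of the hook's down-turned leg, 25 mm below the shaft's axis: at (160, 0, -25) mm from rod_center in the rod's axes
- rod: the hooked rod (orange handle, steel shaft); origin and axes as rod_center
- cradle: blue cradle fixed to the bench: base plate 190 x 80 x 10 mm with two upright V-blocks at x = -66 and +82 mm, 12 mm thick, V 47 mm wide at its top, which reaches 74 mm above the bench. Origin: on the underside, below the handle's centre; the rod lies along its x, hook to +x, with rod_center 60 mm above the origin
- cooler: open white cooler tray fixed to the bench, 260 (x) x 255 (y) mm, floor 12 mm thick, side and back walls up to 62 mm, open at the front (-x, robot side); a wire shelf covers it, underside of its bars 160 mm and top 169 mm above the bench, front bar at x = -126 mm. Origin: centre of the underside; x to the back
- lane_red: red lane, 240 x 112 mm, fixed in the cooler; the two lanes lie side by side, 115 mm apart, in either order. Origin: centre of its underside, 12 mm above the bench; x from front (robot side) to back, z up. A rack of red-capped tubes fills y 7 to 53 mm up to 95 mm; the red bolt lies at y = -30 mm with about 30 mm free each side of its centre line
- lane_white: white lane, 240 x 112 mm, fixed in the cooler; the two lanes lie side by side, 115 mm apart, in either order. Origin: centre of its underside, 12 mm above the bench; x from front (robot side) to back, z up. A rack of white-capped tubes fills y 7 to 53 mm up to 95 mm; the white bolt lies at y = -30 mm with about 30 mm free each side of its centre line
- tab_red: upright red pull tab of the red lock bolt: a plate 5 mm thick (x), 30 wide (y). Origin: middle of its top edge, 72 mm above the bench, 30 mm above the bolt's flat bar; axes as the lane's. It slides along the lane's x (needs 4 to 5 N, stays where left); starts at lane x = -52 to -80 mm; home is a rigid hidden stop at the front, clamped at -92 to -108 mm, differently each time: find it by feel
- tab_white: upright white pull tab of the white lock bolt: a plate 5 mm thick (x), 30 wide (y). Origin: middle of its top edge, 72 mm above the bench, 30 mm above the bolt's flat bar; axes as the lane's. It slides along the lane's x (needs 4 to 5 N, stays where left); starts at lane x = -52 to -80 mm; home is a rigid hidden stop at the front, clamped at -92 to -108 mm, differently each time: find it by feel
- gel_c (a point): centre of a loose bystander: clear bottle, diameter 60, height 150 mm; leave it where it is
- jar_a_c (a point): centre of a loose bystander: specimen jar with yellow cap, diameter 50, height 60 mm; leave it where it is
- jar_b_c (a point): centre of a loose bystander: specimen jar with red cap, diameter 50, height 60 mm; leave it where it is
- case_c (a point): centre of a loose bystander: flat green case, 50 x 140 x 16 mm; leave it where it is
- carton_c (a point): centre of a loose bystander: blue carton, 90 x 60 x 70 mm; leave it where it is
- tubtray_c (a point): centre of a loose bystander: white open tray, 110 x 80 x 35 mm; leave it where it is
Not all that is in view belongs to the job. What is meant by the cradle is not turquoise, and is the larger of those in its own colour.

How it is judged:
By the outcome, as a careful person would: the job done as asked, in the order asked, and still so for the second after the job is handed in, with the robot touching nothing.
It also fails if it takes over 72 s, if anything falls off the work surface, if the arm or the gripper's body presses on something with over 40 N, if the wrist force passes 120 N, or if a joint passes its speed limit or range.

## Robot

A 6-joint arm with a two-finger parallel gripper is mounted at the origin on the work surface. World frame = base frame: x ahead of the robot, y to its left, z up, the work surface at z = 0. Lengths are in m, angles in degrees, forces in N, time in s.
With the tool pointing down it reaches from about 0.375 to 0.9 m from the base axis. Payload 3.1 kg.
Tool frame: the origin (TCP) lies at the very end of the fingers, on their centre line; the grasp point (between the pads) lies 19 mm behind it; z points along the fingers, x is the direction in which the jaws open and shut, and the axes are right-handed (so a half turn about z gives the same grasp; the last joint's range is limited). The gripper opens to 87 mm and grips with 3 to 60 N. Pads are 19 mm wide; open, the fingers measure 117 mm over their backs; the gripper's body (75 mm by 190 mm) begins 51 mm behind the grasp point.
Start: joints at [56.35, 30.224, 82.088, -0, 67.689, -10.227], TCP at [0.248, 0.573, 0.223] pointing down, gripper open.
Joint ranges: [-176.69, 176.69], [-43.24, 126.21], [12.49, 139.97], [-82, 262], [0, 151.66], [-163.58, 163.58]. Speed limits (degrees/s): [159.86, 159.86, 180, 180, 180, 180].

## Interface

Orientations are given as [roll, pitch, yaw] about the fixed x, y, z axes, in that order (R = Rz(yaw) Ry(pitch) Rx(roll)).
In Python, from rig import ctrl gives the robot as it stands.
- The arm moves only by the tool drive_tool, never from a script. Its argument "deltas" is a list of rows, each a list of 3 entries, a list of its own where there are three numbers: the opening, from -1 (shut) to 1 (fully open), then the shift along the tool's x, y, z scaled (see below), then the turn, a rotation vector about the tool's x, y, z scaled (see below). In form: [[hand, [x, y, z], [rx, ry, rz]], ...]. A call has 1 to 8 rows; each row shifts and turns the commanded pose from where the row before left it, along the tool's axes as they then stand; what a row does not reach is not made up. The controller multiplies each number of a shift by 40 mm and each number of a turn by 0.08 rad. A row lasts 1/12 s, in which the tool goes at most 41.7 mm and 7.16 degrees, less where a joint would pass 70% of its speed; a pose out of reach is approached as far as the arm can. A call with a number of a shift or a turn outside -1 to 1 is refused whole. A call with a gripper value outside its range is refused whole. The fingers move at their own pace and stop on an object; "newtons" is the grip in N (left out, the last holds). Time passes only in rows, so rows that do not move let the fingers close. It gives the time, the measured TCP pose, the force and the opening at its end, in the units of the state.
- ctrl.get_state(): the state, without advancing time (a new reading comes with each control period).
- ctrl.snapshot(name): name is "scene" or "top" or "wrist"; returns (picture, depth): 480x640x3 uint8, blue, green, red; 480x640 float32, m along the optical axis (not along the pixel's ray), 0 where there is no reading.
- ctrl.get_calibration(name): a dict with "fx", "fy", "cx", "cy" (pixels), "extrinsics" (4x4, takes a point from world to camera coordinates). Camera axes: x right, y up, looking along -z (the intrinsics and any distortion apply to the point x, -y, -z); pixel columns grow to the right and rows downward; lengths in m; the calibration is good to about 2 mm. The wrist camera is an equidistant fisheye: a pixel r from the principal point sees the ray r / f radians off the axis. A picture is of the moment at which its call begins: read the wrist's pose just before it. get_calibration takes no time and is no camera call; for the wrist camera it gives the pose at the moment of the call.
- ctrl.sign_off(): hands the job in, once; it reports no verdict.
The state is a dict: "time_s": time; "q": joint angles; "dq": joint speeds; "effort": joint torques, N m; "tcp_pos": TCP position; "eef_rot": TCP orientation; "ft_force": force on the tool from outside, world axes, zero at the start; "moment": the same for the moment, N m; "grip_width": finger opening in m.
Only numpy, scipy, OpenCV 4.12 (cv2) and the standard library are available. Lean on these libraries where they do the work, as an engineer would, in place of code of your own. Each camera call takes 0.05 s, during which the arm holds its last target.

## Working session

There is one attempt and no reset: what is moved stays moved. The work goes in short steps, Python scripts to look and compute and a tool call to move; the robot and the scene stay as the last step left them, time stands still between calls to the robot, and variables do not carry over. Pictures are saved under pics/ and viewed, and the job is handed in when it is done.

Besides the shell and the picture viewer there is one more tool, called after ">>>" as name(argument=value, ...), one argument or row to a line, values as JSON. drive_tool: Moves the arm, as the interface text tells. Shifts and turns lie within -1 to 1; 1 stands for 40 mm of shift or 0.08 rad of turn. Its arguments: {"type":"object","properties":{"deltas":{"type":"array","items":{"type":"array"}},"newtons":{"type":"number"}},"required":["deltas"]}

```bash
ls; mkdir -p pics
python3 - <<'E'
from rig import ctrl
import cv2,numpy as np
print(ctrl.get_state())
for n in ["scene","top","wrist"]:
    print(n,ctrl.get_calibration(n))
    im,d=ctrl.snapshot(n); cv2.imwrite(f"pics/{n}0.png",im); np.save(f"pics/{n}0.npy",d)
E
```

```text
pics
{'time_s': 0.0, 'q': array([ 5.63488992e+01,  3.02769879e+01,  8.21553704e+01, -5.31489920e-04,
        6.76885373e+01, -1.02262833e+01]), 'dq': array([ 0.03494613,  0.11416207, -0.02275299, -0.12084484, -0.02201216,
        0.00508113]), 'effort': array([-6.09911531e-04, -4.40040386e+01, -1.76589435e+01,  6.31066924e-02,
        5.83453313e-02, -1.58831922e-04]), 'tcp_pos': array([0.24802645, 0.57289621, 0.22159848]), 'eef_rot': array([-1.79979020e+02,  1.19062363e-01,  6.65754066e+01]), 'ft_force': array([ 0.32797303, -0.404309  ,  0.01222764]), 'moment': array([ 0.0383487 ,  0.00695178, -0.0029104 ]), 'grip_width': 0.08667170232566473}
scene {'fx': 614.7190911621489, 'fy': 614.7190911621489, 'cx': 328.8039498741894, 'cy': 245.18078233407104, 'extrinsics': array([[ 0.11061337,  0.99382966, -0.00820348, -0.03752787],
       [-0.60904364,  0.07430472,  0.78964843,  0.25996008],
       [ 0.78538559, -0.08234939,  0.61350473, -1.85564543],
       [ 0.        ,  0.        ,  0.        ,  1.        ]])}
top {'fx': 442.8793585243289, 'fy': 442.8793585243289, 'cx': 312.8196463909454, 'cy': 233.48052757010575, 'extrinsics': array([[-0.02813948, -0.99944713,  0.01770914, -0.00446625],
       [ 0.99031977, -0.02546477,  0.1364489 , -0.5435995 ],
       [-0.1359225 ,  0.02137731,  0.99048881, -1.14745583],
       [ 0.        ,  0.        ,  0.        ,  1.        ]])}
wrist {'fx': 371.64829954431775, 'fy': 371.64829954431775, 'cx': 325.16074332647895, 'cy': 240.44781851738773, 'extrinsics': array([[ 0.39702253,  0.91780793, -0.001307  , -0.62428346],
       [-0.87387455,  0.37758188, -0.30622736,  0.03569855],
       [-0.2805644 ,  0.12272131,  0.95195751, -0.39230731],
       [ 0.        ,  0.        ,  0.        ,  1.        ]])}
```

View pics/scene0.png

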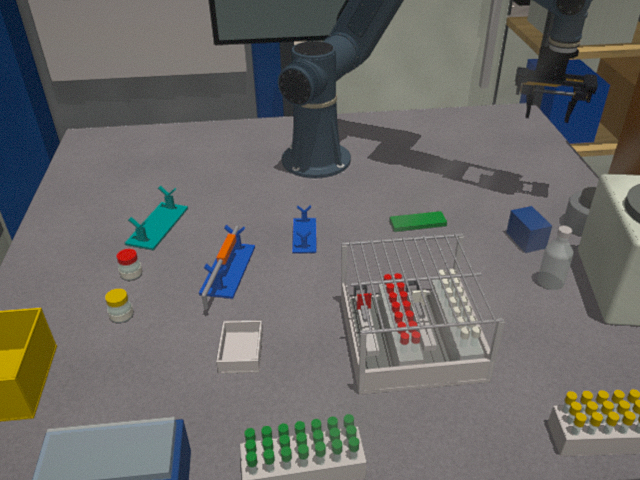

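View pics/top0.png

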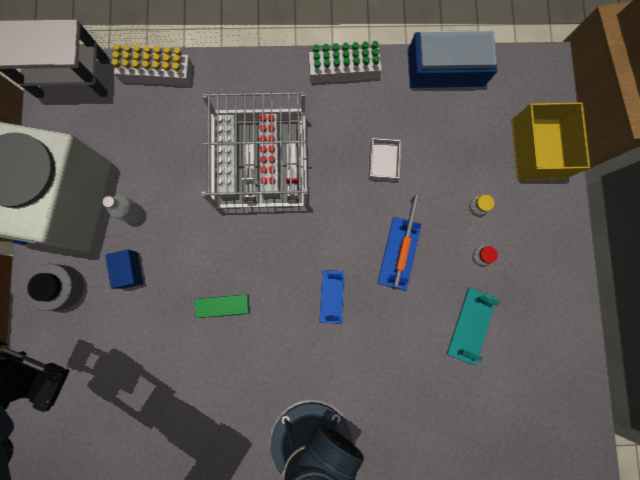

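View pics/wrist0.png

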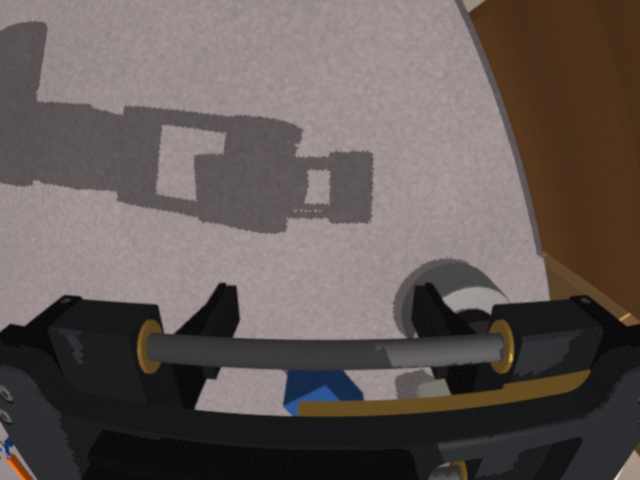

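The top view shows the rod in the larger blue cradle at about (400,255), with its hook near (415,198). The cooler is at about (255,150), the red rack at (267,148) and the red tab at (292,182).

```bash
cat > h.py <<'E'
from rig import ctrl
import cv2,numpy as np
def unproj(c,uv,depth=None,z=None):
    uv=np.atleast_2d(uv).astype(float)
    E=c["extrinsics"];R=E[:3,:3];t=E[:3,3]
    r=np.c_[(uv[:,0]-c["cx"])/c["fx"],-(uv[:,1]-c["cy"])/c["fy"],-np.ones(len(uv))]
    o=-R.T@t; d=r@R
    if depth is not None: s=np.asarray(depth)
    else: s=(z-o[2])/d[:,2]
    return o+d*np.atleast_1d(s)[:,None]
def proj(c,p):
    q=np.atleast_2d(p)@c["extrinsics"][:3,:3].T+c["extrinsics"][:3,3]
    return np.c_[c["cx"]-c["fx"]*q[:,0]/q[:,2],c["cy"]+c["fy"]*q[:,1]/q[:,2]]
E
python3 - <<'E'
from h import *
for n,box in [("top",(370,190,430,300)),("scene",(190,220,260,320))]:
    im=cv2.imread(f"pics/{n}0.png");d=np.load(f"pics/{n}0.npy");c=ctrl.get_calibration(n)
    hsv=cv2.cvtColor(im,cv2.COLOR_BGR2HSV)
    vv,uu=np.mgrid[:480,:640]
    def ptsof(m):
        return unproj(c,np.c_[uu[m],vv[m]],depth=d[m])
    roi=np.zeros((480,640),bool);x0,y0,x1,y1=box;roi[y0:y1,x0:x1]=1
    H,S,V=hsv[...,0],hsv[...,1],hsv[...,2]
    m=roi&(H>3)&(H<16)&(S>150)&(V>80)&(d>0)
    P=ptsof(m);print(n,"orange",m.sum(),uu[m].mean(),vv[m].mean(),P.mean(0),P.max(0)[2])
    rr=cv2.minAreaRect(np.c_[uu[m],vv[m]].astype(np.float32));print(rr)
    # steel/all above z .045
    m2=roi&(d>0);P=ptsof(m2);
    k=P[:,2]>0.05;Q=P[k];print("high pts",k.sum())
    q=Q[:,:2]-Q[:,:2].mean(0);w=np.linalg.svd(q,full_matrices=0)[2][0];w*=np.sign(w[0]);print("axis",w,np.degrees(np.arctan2(w[1],w[0])),"cen",Q.mean(0),"ext",(q@w).min(),(q@w).max())
    b=roi&(H>100)&(H<125)&(S>150)&(d>0);P=ptsof(b);k=P[:,2]<0.02
    r=cv2.minAreaRect((P[k][:,:2]*1000).astype(np.float32));print("cradle base",r,np.median(P[k][:,2]))
E
python3 - <<'E'
import cv2
im=cv2.imread("pics/top0.png");cv2.imwrite("pics/z1.png",cv2.resize(im[85:225,190:320],None,fx=5,fy=4.2857,interpolation=cv2.INTER_CUBIC)[:600,:800])
im=cv2.imread("pics/scene0.png");cv2.imwrite("pics/z2.png",cv2.resize(im[230:390,330:510],None,fx=3.75,fy=3.75,interpolation=cv2.INTER_CUBIC))
E
```

```text
top orange 255 403.1843137254902 253.27843137254902 [ 0.48108081 -0.2514982   0.06925878] 0.0760582225694868
((403.2180480957031, 253.1983642578125), (7.615557670593262, 33.72603988647461), 13.240520477294922)
high pts 685
axis [ 0.96047127 -0.27837913] -16.16349003105945 cen [ 0.50128075 -0.25742248  0.06539818] ext -0.10858496520980328 0.14440122065503017
cradle base ((487.91241455078125, -254.97921752929688), (79.65056610107422, 189.43032836914062), 73.74070739746094) 0.008680285245442398
scene orange 284 226.32746478873239 247.54577464788733 [ 0.49095059 -0.252457    0.06663686] 0.07410510753961985
((226.40000915527344, 247.70001220703125), (10.28591251373291, 30.4105224609375), 26.56505012512207)
high pts 740
axis [ 0.96034182 -0.27882536] -16.190110919423198 cen [ 0.51836034 -0.26248239  0.06439827] ext -0.12229224274731446 0.1343790855477323
cradle base ((490.5745849609375, -265.0516052246094), (99.46183013916016, 194.61155700683594), 73.93097686767578) 0.008730290133883822
```

View pics/z1.png

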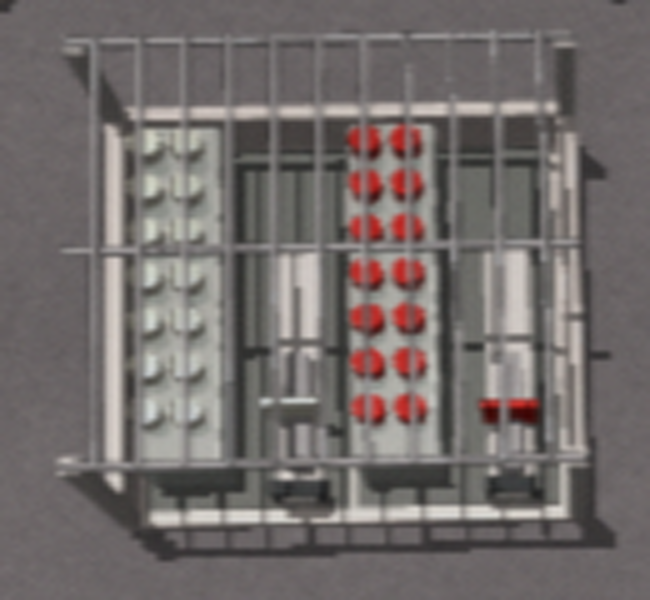

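View pics/z2.png

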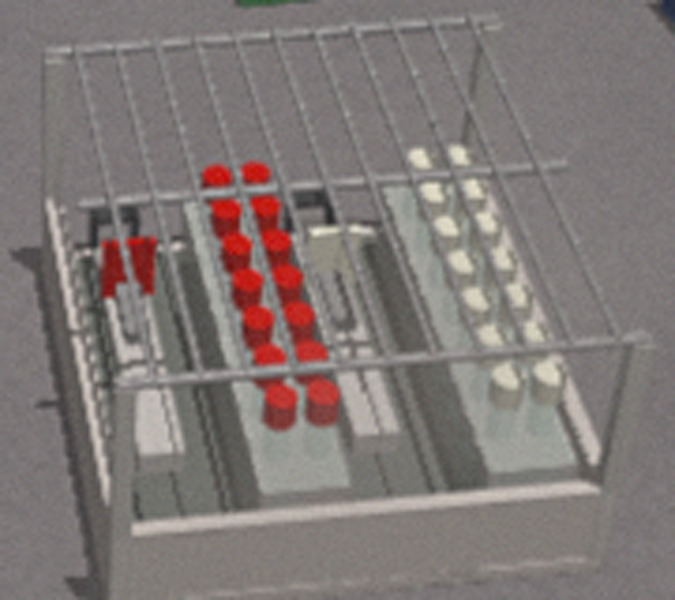

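The red lane is the right-hand one in the top view. Its tab sits at zoomed (510,410), just behind the front bar, with the back of the tab clear.

Run:
```python
from h import *
for n,box in [("top",(195,85,320,225)),("scene",(330,225,510,395))]:
    im=cv2.imread(f"pics/{n}0.png");d=np.load(f"pics/{n}0.npy");c=ctrl.get_calibration(n)
    hsv=cv2.cvtColor(im,cv2.COLOR_BGR2HSV);H,S,V=[hsv[...,i].astype(int) for i in range(3)]
    vv,uu=np.mgrid[:480,:640]
    roi=np.zeros((480,640),bool);x0,y0,x1,y1=box;roi[y0:y1,x0:x1]=1
    red=(roi&((H<6)|(H>174))&(S>130)&(V>60)).astype(np.uint8)
    N,L,st,ce=cv2.connectedComponentsWithStats(red)
    for i in range(1,N):
        if st[i,4]>5:
            m=(L==i)&(d>0);P=unproj(c,np.c_[uu[m],vv[m]],depth=d[m])
            print(n,st[i],ce[i].round(1),np.median(P,0).round(4),P.min(0).round(3),P.max(0).round(3))
    m=roi&(d>0);P=unproj(c,np.c_[uu[m],vv[m]],depth=d[m])
    B=P[(P[:,2]>0.15)&(P[:,2]<0.18)]
    r=cv2.minAreaRect((B[:,:2]*1000).astype(np.float32));print("shelf",r,np.median(B[:,2]))
    # front bar
    x=B[:,0];f=B[x<x.min()+0.02]; print("front bar fit",len(f),np.polyfit(f[:,1],f[:,0],1),f[:,1].min(),f[:,1].max())
    W=P[(P[:,2]>0.055)&(P[:,2]<0.068)];r=cv2.minAreaRect((W[:,:2]*1000).astype(np.float32));print("wall",r,len(W))
c=ctrl.get_calibration("wrist");E=c["extrinsics"];print("wristcam",-E[:3,:3].T@E[:3,3])
```

```text
top [259 115   3   5   9] [260.4 117. ] [0.8439 0.1091 0.1078] [0.837 0.109 0.1  ] [0.849 0.114 0.11 ]
top [264 115   2   6  11] [264.5 117.7] [0.8414 0.1009 0.1048] [0.838 0.098 0.095] [0.849 0.102 0.108]
top [268 114   3   7  16] [269.2 117.2] [0.8445 0.0879 0.1048] [0.836 0.085 0.098] [0.853 0.091 0.108]
top [260 125   2   5   8] [260.6 127. ] [0.8157 0.1094 0.1057] [0.813 0.109 0.102] [0.823 0.112 0.109]
top [264 125   2   6  11] [264.5 127.7] [0.8137 0.1012 0.1059] [0.808 0.099 0.1  ] [0.821 0.102 0.109]
top [268 125   3   6  13] [269.3 127.2] [0.8167 0.0884 0.1051] [0.809 0.086 0.101] [0.823 0.091 0.112]
top [264 135   2   6  11] [264.5 137.7] [0.7875 0.1017 0.105 ] [0.781 0.099 0.099] [0.795 0.102 0.107]
top [268 135   3   6  13] [269.4 137.5] [0.7886 0.0888 0.1056] [0.78  0.086 0.102] [0.795 0.091 0.108]
top [260 136   2   4   7] [260.6 137.7] [0.7874 0.1097 0.1049] [0.785 0.109 0.103] [0.792 0.112 0.109]
top [260 146   2   5   8] [260.6 148. ] [0.7606 0.1102 0.1046] [0.756 0.11  0.102] [0.765 0.113 0.108]
top [264 146   2   6  11] [264.5 148.3] [0.7598 0.1005 0.105 ] [0.754 
[... 2329 characters left out ...]
 0.065 0.074]
scene [357 294   7  15  71] [359.3 301.1] [0.6915 0.0247 0.0544] [0.684 0.01  0.032] [0.819 0.031 0.167]
scene [399 331  10  13  88] [404.  336.8] [0.8506 0.084  0.104 ] [0.803 0.077 0.067] [0.858 0.099 0.109]
scene [410 330  10  13  64] [415.3 334.5] [0.8474 0.1055 0.1051] [0.751 0.098 0.013] [0.857 0.137 0.109]
shelf ((758.9733276367188, 121.74007415771484), (264.6230773925781, 256.0008850097656), 0.08731356263160706) 0.16617804675669107
front bar fit 440 [-0.00208505  0.63577244] -0.006449571728581599 0.24948523838243003
wall ((760.750732421875, 122.03099822998047), (263.25567626953125, 257.0098876953125), 0.12200148403644562) 2962
wristcam [0.16901324 0.60768327 0.38369376]
```

>>> drive_tool(
  deltas=[
    [1,[-0.5,0.3,0],[0,0,-0.79]],
    [1,[-0.75,0.47,0],[0,0,-0.79]],
    [1,[-0.75,0.47,0],[0,0,0]],
    [1,[-0.75,0.47,0],[0,0,0]],
    [1,[-0.75,0.47,0],[0,0,0]],
    [1,[-0.75,0.47,0],[0,0,0]],
    [1,[-0.75,0.47,0],[0,0,0]],
    [1,[-0.75,0.47,0],[0,0,0]],
  ],
)

```text
time_s: 0.82
tcp_pos: [0.3171, 0.3099, 0.2225]
eef_rot: [180.0, 0.0, 73.9]
ft_force: [0.4, 0.5, 0.7]
grip_width: 0.0871
```

>>> drive_tool(
  deltas=[
    [1,[-0.75,0.47,0],[0,0,0]],
    [1,[-0.75,0.47,0],[0,0,0]],
    [1,[-0.75,0.47,0],[0,0,0]],
    [1,[-0.75,0.47,0],[0,0,0]],
    [1,[-0.75,0.47,0],[0,0,0]],
    [1,[-0.75,0.47,0],[0,0,0]],
    [1,[-0.75,0.47,0],[0,0,0]],
    [1,[-0.75,0.47,0],[0,0,0]],
  ],
)

```text
time_s: 1.48
tcp_pos: [0.3947, 0.0374, 0.2226]
eef_rot: [180.0, -0.0, 73.8]
ft_force: [2.4, 0.4, 0.0]
grip_width: 0.0868
```

```bash
cat >> h.py <<'E'
from scipy.spatial.transform import Rotation as Rot
def Rt(s): return Rot.from_euler('xyz',s['eef_rot'],degrees=True)
def go(pos,rpy=None):
    s=ctrl.get_state();R=Rt(s)
    T=Rot.from_euler('xyz',rpy,degrees=True) if rpy is not None else R
    d=T.inv().apply(np.array(pos)-s['tcp_pos'])
    print("t",round(s['time_s'],2),"pos",s['tcp_pos'].round(4),"rpy",s['eef_rot'].round(2),"F",s['ft_force'].round(2),"w",round(s['grip_width'],4))
    print("rot units",((R.inv()*T).as_rotvec()/0.08).round(3),"shift units(after rot)",(d/0.04).round(2),"norm mm",np.linalg.norm(d)*1000)
E
python3 -c "
from h import *
go([0.481,-0.2525,0.2],[180,0,73.8])"
```

```text
t 1.48 pos [0.3947 0.0374 0.2226] rpy [ 1.800e+02 -1.000e-02  7.381e+01] F [2.38 0.41 0.03] w 0.0868
rot units [ 0.001 -0.001  0.003] shift units(after rot) [-6.36  4.09  0.57] norm mm 303.3013798742706
```

>>> drive_tool(
  deltas=[
    [1,[-0.8,0.51,0.07],[0,0,0]],
    [1,[-0.8,0.51,0.07],[0,0,0]],
    [1,[-0.8,0.51,0.07],[0,0,0]],
    [1,[-0.8,0.51,0.07],[0,0,0]],
    [1,[-0.8,0.51,0.07],[0,0,0]],
    [1,[-0.8,0.51,0.07],[0,0,0]],
    [1,[-0.8,0.51,0.07],[0,0,0]],
    [1,[-0.8,0.51,0.07],[0,0,0]],
  ],
)

```text
time_s: 2.15
tcp_pos: [0.4801, -0.2541, 0.1998]
eef_rot: [-180.0, -0.0, 73.8]
ft_force: [0.1, 1.1, 0.6]
grip_width: 0.0871
```

```bash
python3 -c "
from h import *
go([0.481,-0.2525,0.2],[180,0,73.8])
c=ctrl.get_calibration('wrist');im,d=ctrl.snapshot('wrist');cv2.imwrite('pics/w1.png',im);np.save('pics/w1.npy',d)
im,d=ctrl.snapshot('top');cv2.imwrite('pics/t1.png',im);np.save('pics/w1.npy',d)
go([0.481,-0.2525,0.041],[180,0,73.8])
# bracket height
c=ctrl.get_calibration('scene');d=np.load('pics/scene0.npy');im=cv2.imread('pics/scene0.png')
vv,uu=np.mgrid[280:300,352:372];vv=vv.ravel();uu=uu.ravel()
P=unproj(c,np.c_[uu,vv],depth=d[vv,uu]);V=im[vv,uu].max(1)
k=(V<60)&(P[:,0]<0.67)&(P[:,0]>0.62)&(P[:,2]<.14);print(P[k].round(3))
"
```

```text
t 2.15 pos [ 0.4801 -0.2541  0.1998] rpy [-1.7997e+02 -2.0000e-02  7.3790e+01] F [0.09 1.08 0.55] w 0.0871
rot units [-0.007 -0.005 -0.003] shift units(after rot) [ 0.04  0.01 -0.01] norm mm 1.858080386558378
t 2.25 pos [ 0.4825 -0.2588  0.1999] rpy [179.72   0.19  73.56] F [0.55 0.54 0.33] w 0.0869
rot units [ 0.06   0.042 -0.052] shift units(after rot) [ 0.14 -0.08  3.97] norm mm 159.0087400070206
[[0.641 0.045 0.049]
 [0.646 0.044 0.051]
 [0.645 0.023 0.05 ]
 [0.648 0.04  0.05 ]
 [0.648 0.042 0.05 ]
 [0.648 0.044 0.05 ]
 [0.649 0.022 0.05 ]
 [0.65  0.046 0.048]
 [0.651 0.022 0.05 ]
 [0.648 0.023 0.044]
 [0.651 0.022 0.044]
 [0.646 0.045 0.037]
 [0.649 0.023 0.039]
 [0.648 0.021 0.035]
 [0.651 0.022 0.038]
 [0.648 0.021 0.032]]
```

View pics/w1.png

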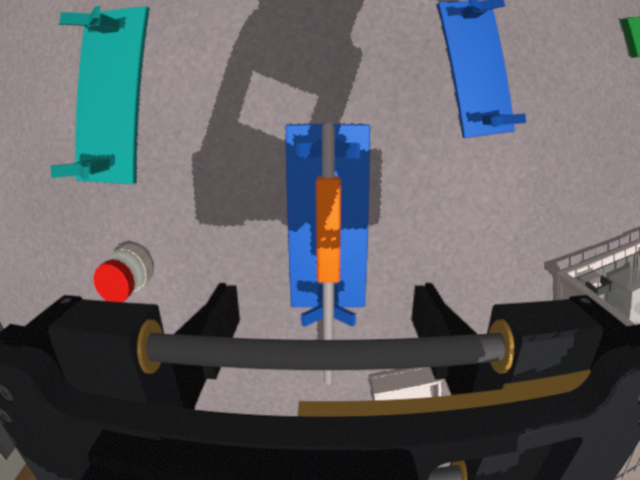

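View pics/t1.png

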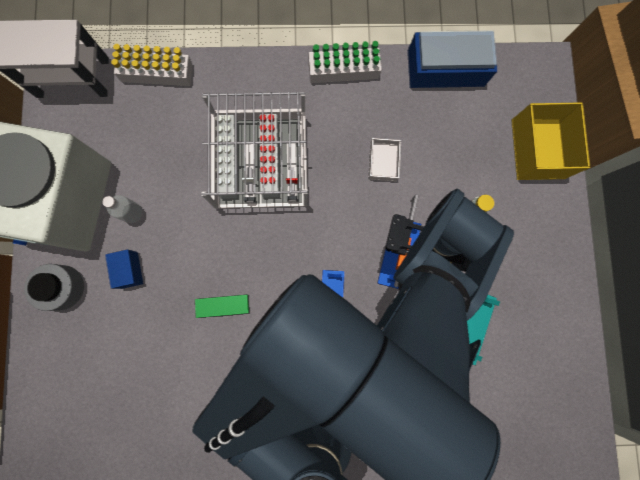

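The wrist view shows the handle at (328,230), centred between the fingers, with the hook pointing down the picture. I'll let the arm settle and measure again.

>>> drive_tool(
  deltas=[
    [1,[0,0,0.5],[0,0,0]],
    [1,[0,0,0.5],[0,0,0]],
    [1,[0,0,0],[0,0,0]],
    [1,[0,0,0],[0,0,0]],
  ],
)

```text
time_s: 2.58
tcp_pos: [0.4792, -0.2511, 0.1593]
eef_rot: [-179.8, -0.1, 73.8]
ft_force: [-0.7, 1.2, -0.0]
grip_width: 0.0869
```

```bash
cat >> h.py <<'E'
def wray(c,uv):
    uv=np.atleast_2d(uv).astype(float)
    a=(uv-[c['cx'],c['cy']])/c['fx'];th=np.linalg.norm(a,axis=1);k=np.where(th>1e-9,np.sin(th)/np.maximum(th,1e-9),1)
    r=np.c_[a[:,0]*k,-a[:,1]*k,-np.cos(th)]
    R=c['extrinsics'][:3,:3];return -R.T@c['extrinsics'][:3,3], r@R
def wplane(c,uv,z):
    o,d=wray(c,uv);return o+d*((z-o[2])/d[:,2])[:,None]
E
python3 -c "
from h import *
go([0.481,-0.2525,0.041],[180,0,73.8])
c=ctrl.get_calibration('wrist');im,d=ctrl.snapshot('wrist');cv2.imwrite('pics/w2.png',im)
hsv=cv2.cvtColor(im,cv2.COLOR_BGR2HSV);H,S,V=cv2.split(hsv)
m=((H>3)&(H<18)&(S>170)&(V>60)).astype(np.uint8);m[300:]=0
N,L,st,ce=cv2.connectedComponentsWithStats(m);i=1+st[1:,4].argmax();print(st[i],ce[i])
v,u=np.nonzero(L==i);P=wplane(c,np.c_[u,v],0.071)
r=cv2.minAreaRect((P[:,:2]*1000).astype(np.float32));print(r,P.mean(0))
go([0.481,-0.2525,0.041],[180,0,73.8])
"
```

```text
t 2.58 pos [ 0.4792 -0.2511  0.1593] rpy [-1.7981e+02 -9.0000e-02  7.3830e+01] F [-0.69  1.2  -0.03] w 0.0869
rot units [-0.041 -0.019  0.007] shift units(after rot) [-0.02  0.05  2.96] norm mm 118.33052961525084
[ 311  187   27  113 2850] [324.62666667 243.53684211]
((477.1899108886719, -250.54611206054688), (18.111791610717773, 84.53937530517578), 74.43439483642578) [ 0.47625684 -0.2500613   0.071     ]
t 2.63 pos [ 0.48   -0.2517  0.1603] rpy [-1.7996e+02 -2.0000e-02  7.3840e+01] F [ 0.7  -0.26  0.74] w 0.087
rot units [-0.01  -0.005  0.009] shift units(after rot) [-0.01  0.03  2.98] norm mm 119.29002759940992
```

>>> drive_tool(
  deltas=[
    [1,[0,0.01,0.6],[0,0,0]],
    [1,[0,0,0.6],[0,0,0]],
    [1,[0,0,0.6],[0,0,0]],
    [1,[0,0,0.6],[0,0,0]],
    [1,[0,0,0.4],[0,0,0]],
    [1,[0,0,0.2],[0,0,0]],
    [1,[0,0,0],[0,0,0]],
    [1,[0,0,0],[0,0,0]],
  ],
)

```text
time_s: 3.3
tcp_pos: [0.4812, -0.2527, 0.041]
eef_rot: [179.9, 0.0, 73.8]
ft_force: [-0.3, 0.2, 0.0]
grip_width: 0.0871
```

>>> drive_tool(
  deltas=[
    [-1,[0,0,0],[0,0,0]],
    [-1,[0,0,0],[0,0,0]],
    [-1,[0,0,0],[0,0,0]],
    [-1,[0,0,0],[0,0,0]],
    [-1,[0,0,0],[0,0,0]],
    [-1,[0,0,0],[0,0,0]],
    [-1,[0,0,0],[0,0,0]],
    [-1,[0,0,0],[0,0,0]],
  ],
  newtons=15,
)

```text
time_s: 3.97
tcp_pos: [0.4805, -0.2524, 0.0402]
eef_rot: [-180.0, -0.0, 73.8]
ft_force: [0.7, -0.8, -0.2]
grip_width: 0.042
```

>>> drive_tool(
  deltas=[
    [-1,[0,0,0],[0,0,0]],
    [-1,[0,0,0],[0,0,0]],
    [-1,[0,0,0],[0,0,0]],
    [-1,[0,0,0],[0,0,0]],
  ],
  newtons=60,
)

```text
time_s: 4.3
tcp_pos: [0.4805, -0.2519, 0.0401]
eef_rot: [-180.0, -0.0, 73.8]
ft_force: [1.4, 1.7, -0.7]
grip_width: 0.0194
```

```bash
python3 -c "
from h import *
go([0.480,-0.2515,0.1],[180,0,73.8])"
```

```text
t 4.3 pos [ 0.4805 -0.2519  0.0401] rpy [-1.7998e+02 -4.0000e-02  7.3810e+01] F [ 1.41  1.75 -0.73] w 0.0194
rot units [-0.003 -0.009  0.001] shift units(after rot) [ 0.01 -0.02 -1.5 ] norm mm 59.931858795519894
```

>>> drive_tool(
  deltas=[
    [-1,[0,0,0],[0,0,0]],
    [-1,[0,0,-0.2],[0,0,0]],
    [-1,[0,0,-0.4],[0,0,0]],
    [-1,[0,0,-0.6],[0,0,0]],
    [-1,[0,0,-0.7],[0,0,0]],
    [-1,[0,0,-0.6],[0,0,0]],
    [-1,[0,0,-0.25],[0,0,0]],
    [-1,[0,0,0],[0,0,0]],
  ],
)

```text
time_s: 4.97
tcp_pos: [0.4818, -0.2536, 0.1528]
eef_rot: [179.7, 0.1, 73.8]
ft_force: [0.3, -0.3, -2.2]
grip_width: 0.0194
```

```bash
python3 -c "
from h import *
go([0.440,0.035,0.15],[180,0,90])
im,d=ctrl.snapshot('scene');cv2.imwrite('pics/s3.png',im)
c=ctrl.get_calibration('wrist');im,d=ctrl.snapshot('wrist');cv2.imwrite('pics/w3.png',im)"
```

```text
t 4.97 pos [ 0.4818 -0.2536  0.1528] rpy [1.797e+02 1.500e-01 7.383e+01] F [ 0.27 -0.28 -2.17] w 0.0194
rot units [ 0.06   0.041 -3.529] shift units(after rot) [ 7.21 -1.04  0.07] norm mm 291.58789743915884
```

View pics/s3.png

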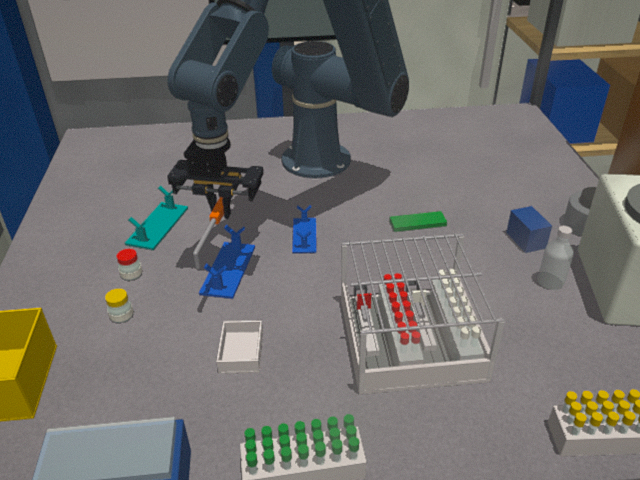

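View pics/w3.png

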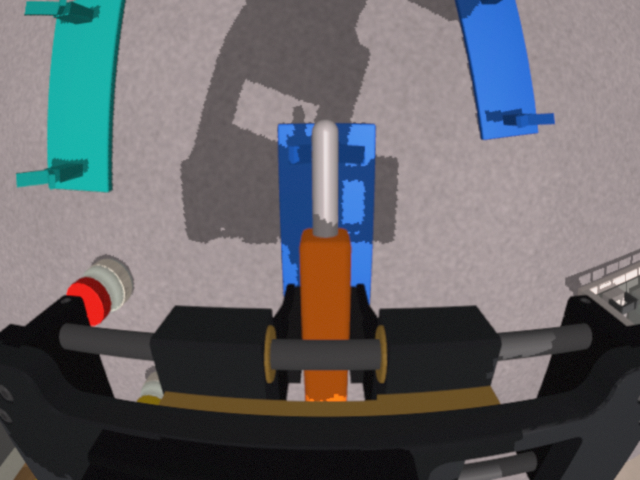

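The rod is held straight with the hook hanging down. In the wrist view the shaft lies along image column 325. Next I move it in front of the cooler.

>>> drive_tool(
  deltas=[
    [-1,[0,-0.1,0],[0,0,-0.5]],
    [-1,[0.1,-0.2,0],[0,0,-0.9]],
    [-1,[0.3,-0.2,0],[0,0,-0.9]],
    [-1,[0.5,-0.1,0],[0,0,-0.8]],
    [-1,[0.7,-0.1,0],[0,0,-0.43]],
    [-1,[0.8,-0.1,0],[0,0,0]],
    [-1,[0.8,-0.1,0],[0,0,0]],
    [-1,[0.8,-0.1,0],[0,0,0]],
  ],
)

```text
time_s: 5.73
tcp_pos: [0.4451, -0.0861, 0.1483]
eef_rot: [-179.8, -0.1, 89.9]
ft_force: [1.1, 0.7, -1.9]
grip_width: 0.0195
```

```bash
python3 -c "
from h import *
go([0.430,0.035,0.105],[180,0,90])"
```

```text
t 5.73 pos [ 0.4451 -0.0861  0.1483] rpy [-1.7976e+02 -1.1000e-01  8.9940e+01] F [ 1.14  0.69 -1.87] w 0.0195
rot units [-0.051 -0.024 -0.014] shift units(after rot) [ 3.03 -0.38  1.08] norm mm 129.54901403588573
```

>>> drive_tool(
  deltas=[
    [-1,[0.7,-0.1,0.2],[0,0,0]],
    [-1,[0.7,-0.1,0.3],[0,0,0]],
    [-1,[0.6,-0.1,0.3],[0,0,0]],
    [-1,[0.5,-0.08,0.2],[0,0,0]],
    [-1,[0.3,0,0.1],[0,0,0]],
    [-1,[0.1,0,0],[0,0,0]],
    [-1,[0,0,0],[0,0,0]],
    [-1,[0,0,0],[0,0,0]],
  ],
)

```text
time_s: 6.4
tcp_pos: [0.4318, 0.0278, 0.1056]
eef_rot: [-180.0, 0.0, 90.0]
ft_force: [0.0, 0.6, -2.5]
grip_width: 0.0197
```

```bash
python3 -c "
from h import *
go([0.430,0.035,0.105],[180,0,90])
c=ctrl.get_calibration('top');im,d=ctrl.snapshot('top');cv2.imwrite('pics/t4.png',im)
cv2.imwrite('pics/t4z.png',cv2.resize(im[85:265,190:340],None,fx=4,fy=3.3,interpolation=cv2.INTER_CUBIC))
vv,uu=np.mgrid[190:300,270:320];vv=vv.ravel();uu=uu.ravel();P=unproj(c,np.c_[uu,vv],depth=d[vv,uu])
k=(d[vv,uu]>0)&(P[:,2]>.1)&(P[:,2]<.145)&(abs(P[:,1]-.035)<.03)&(P[:,0]<.622)&(P[:,0]>.485);Q=P[k]
print(len(Q),Q.min(0),Q.max(0),np.polyfit(Q[:,0],Q[:,1],1),Q.mean(0),np.median(Q[:,2]),np.polyfit(Q[:,0],Q[:,2],1))
c=ctrl.get_calibration('scene');im,d=ctrl.snapshot('scene');cv2.imwrite('pics/s4z.png',cv2.resize(im[160:360,270:510],None,fx=3,fy=3,interpolation=cv2.INTER_CUBIC))
vv,uu=np.mgrid[200:340,300:420];vv=vv.ravel();uu=uu.ravel();P=unproj(c,np.c_[uu,vv],depth=d[vv,uu])
k=(d[vv,uu]>0)&(P[:,2]>.07)&(P[:,2]<.145)&(abs(P[:,1]-.035)<.03)&(P[:,0]<.622)&(P[:,0]>.485);Q=P[k]
print(len(Q),Q.min(0),Q.max(0),Q.mean(0))
"
```

```text
t 6.4 pos [0.4318 0.0278 0.1056] rpy [-1.7995e+02  1.0000e-02  9.0020e+01] F [ 0.02  0.61 -2.45] w 0.0197
rot units [-0.01   0.001  0.005] shift units(after rot) [ 0.18 -0.04  0.02] norm mm 7.416590797056217
157 [0.50045546 0.02310257 0.12027168] [0.5962527  0.03311308 0.13340426] [-0.01304467  0.03499764] [0.54862026 0.02784106 0.12721933] 0.1271598773441751 [-0.01870177  0.13747951]
174 [0.48573021 0.02048162 0.08546324] [0.60718391 0.03141124 0.1362605 ] [0.55262212 0.02529702 0.12422942]
```

View pics/t4z.png

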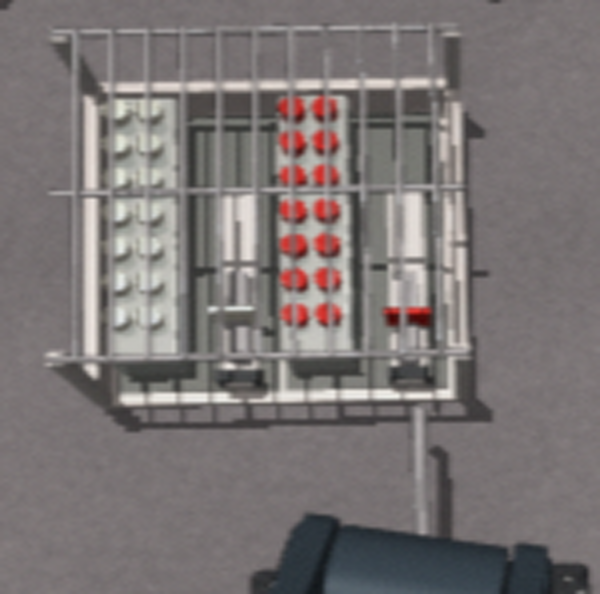

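View pics/s4z.png

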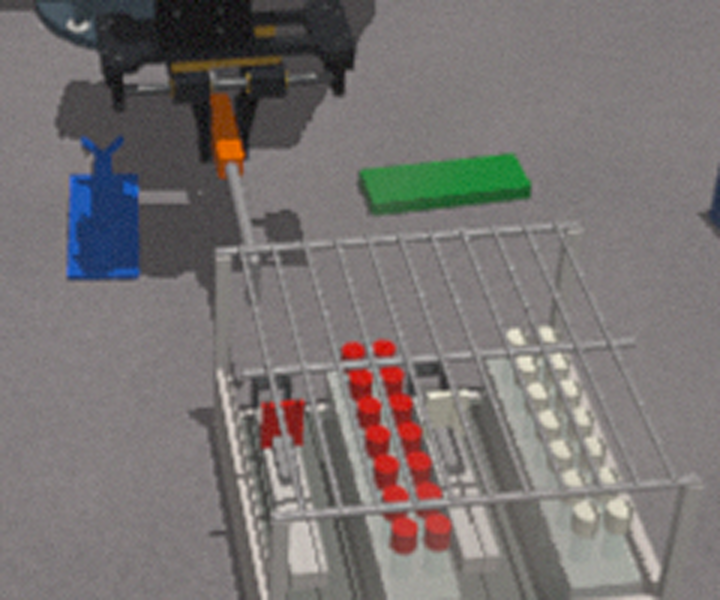

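The shaft is straight, with its tip at x of about 0.597 and y of about 0.027. It needs +6.5 mm in y, then goes in above the tab.

>>> drive_tool(
  deltas=[
    [-1,[0.1,0,0],[0,0,0]],
    [-1,[0.06,0.2,0],[0,0,0]],
    [-1,[0,0.5,0],[0,0,0]],
    [-1,[0,0.6,0],[0,0,0]],
    [-1,[0,0.6,0],[0,0,0]],
    [-1,[0,0.5,0],[0,0,0]],
    [-1,[0,0.4,0],[0,0,0]],
    [-1,[0,0.2,0],[0,0,0]],
  ],
)

```text
time_s: 7.17
tcp_pos: [0.5554, 0.0341, 0.1066]
eef_rot: [179.7, 0.0, 90.0]
ft_force: [0.1, 0.7, -3.3]
grip_width: 0.0196
```

>>> drive_tool(
  deltas=[
    [-1,[0,0,0],[0,0,0]],
    [-1,[0,0,0],[0,0,0]],
    [-1,[0,0,0],[0,0,0]],
    [-1,[0,0,0],[0,0,0]],
  ],
)

```text
time_s: 7.5
tcp_pos: [0.5501, 0.0347, 0.106]
eef_rot: [-179.9, -0.0, 90.0]
ft_force: [0.3, -0.1, -1.9]
grip_width: 0.0193
```

```bash
python3 -c "
from h import *
go([0.552,0.0345,0.072],[180,0,90])
for n in ['top','scene']:
  im,d=ctrl.snapshot(n)
  z=im[85:265,190:340] if n=='top' else im[200:360,310:510]
  cv2.imwrite('pics/%s5z.png'%n,cv2.resize(z,None,fx=3.9,fy=3.3,interpolation=cv2.INTER_CUBIC))
go([0.552,0.0345,0.072],[180,0,90])
"
```

```text
t 7.5 pos [0.5501 0.0347 0.106 ] rpy [-1.7987e+02 -2.0000e-02  8.9990e+01] F [ 0.34 -0.11 -1.88] w 0.0193
rot units [-0.027 -0.004 -0.002] shift units(after rot) [-0.01  0.05  0.85] norm mm 34.02721760908099
t 7.6 pos [0.5507 0.0347 0.1061] rpy [-1.7993e+02 -1.0000e-02  9.0000e+01] F [-1.36  0.66 -2.  ] w 0.0198
rot units [-0.015 -0.002 -0.001] shift units(after rot) [-0.    0.03  0.85] norm mm 34.15763179078828
```

View pics/top5z.png

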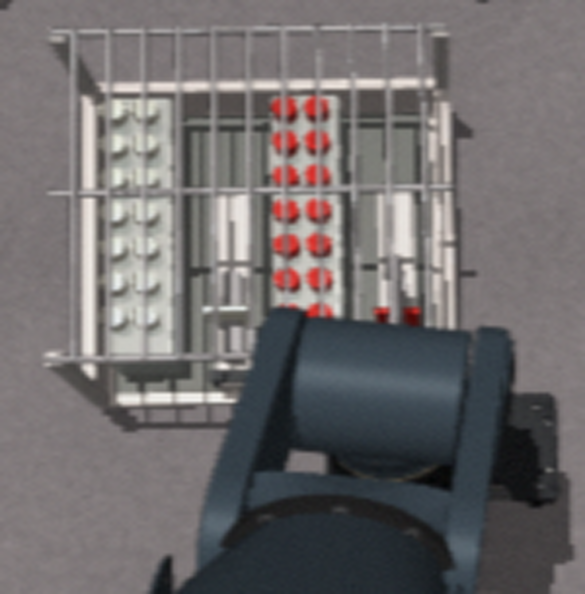

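View pics/scene5z.png

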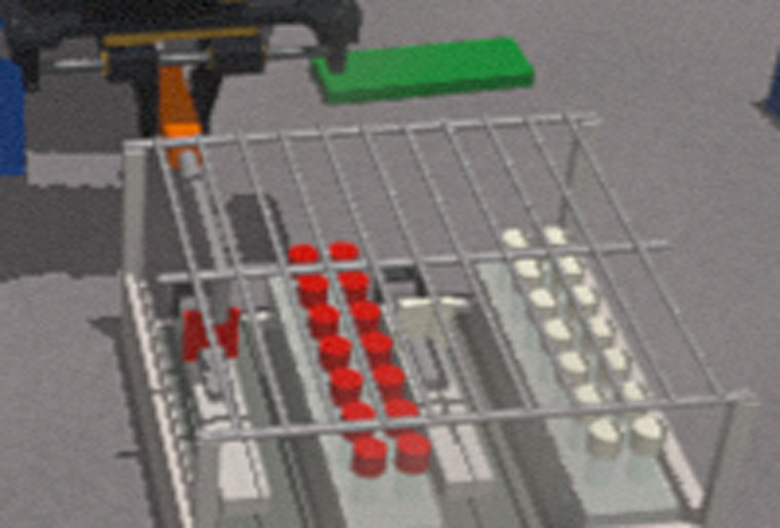

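The hook is past the tab (tab at top-zoom (397,315), shaft centred on it in both views). Lowering it behind the tab now.

>>> drive_tool(
  deltas=[
    [-1,[0,0.05,0.1],[0,0,0]],
    [-1,[0,0,0.2],[0,0,0]],
    [-1,[0,0,0.25],[0,0,0]],
    [-1,[0,0,0.2],[0,0,0]],
    [-1,[0,0,0.1],[0,0,0]],
    [-1,[0,0,0],[0,0,0]],
    [-1,[0,0,0],[0,0,0]],
    [-1,[0,0,0],[0,0,0]],
  ],
)

```text
time_s: 8.27
tcp_pos: [0.5539, 0.0345, 0.0721]
eef_rot: [180.0, 0.0, 90.0]
ft_force: [-0.1, -0.6, -1.0]
grip_width: 0.0197
```

```bash
python3 -c "
from h import *
go([0.552,0.0345,0.072],[180,0,90])
for n in ['scene']:
  im,d=ctrl.snapshot(n)
  z=im[270:350,340:440]
  cv2.imwrite('pics/%s6z.png'%n,cv2.resize(z,None,fx=7,fy=7,interpolation=cv2.INTER_CUBIC))
go([0.552,0.0345,0.072],[180,0,90])
"
```

```text
t 8.27 pos [0.5539 0.0345 0.0721] rpy [179.99   0.    90.  ] F [-0.13 -0.62 -1.04] w 0.0197
rot units [0.001 0.001 0.   ] shift units(after rot) [-0.   -0.05  0.  ] norm mm 1.9265829441873163
t 8.32 pos [0.5541 0.0345 0.0724] rpy [1.7996e+02 1.0000e-02 9.0000e+01] F [ 0.66 -0.2  -2.3 ] w 0.0196
rot units [0.008 0.001 0.   ] shift units(after rot) [ 0.   -0.05  0.01] norm mm 2.1183134064258176
```

View pics/scene6z.png

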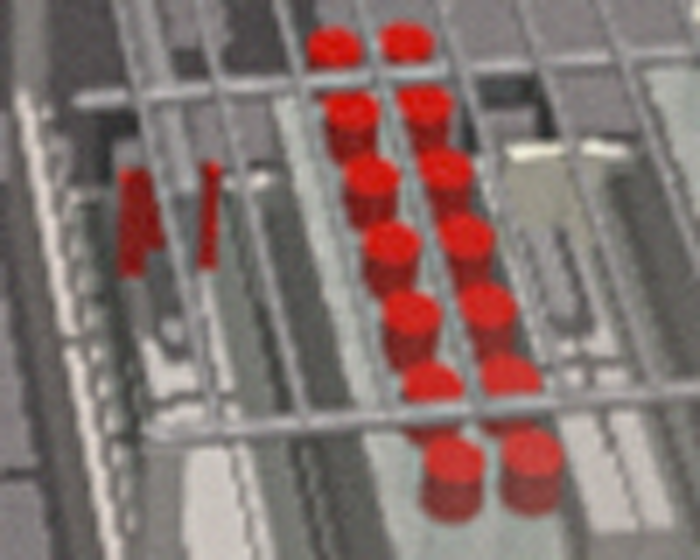

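The hook leg is behind the red tab at zoom (175,340). Approaching contact slowly.

>>> drive_tool(
  deltas=[
    [-1,[0,-0.08,0],[0,0,0]],
    [-1,[0,-0.1,0],[0,0,0]],
    [-1,[0,-0.08,0],[0,0,0]],
    [-1,[0,-0.06,0],[0,0,0]],
    [-1,[0,-0.04,0],[0,0,0]],
    [-1,[0,-0.03,0],[0,0,0]],
    [-1,[0,-0.02,0],[0,0,0]],
    [-1,[0,-0.02,0],[0,0,0]],
  ],
)

```text
time_s: 8.98
tcp_pos: [0.5366, 0.0345, 0.0722]
eef_rot: [180.0, 0.0, 90.0]
ft_force: [-0.2, -0.3, -1.3]
grip_width: 0.0194
```

>>> drive_tool(
  deltas=[
    [-1,[0,-0.03,0],[0,0,0]],
    [-1,[0,-0.03,0],[0,0,0]],
    [-1,[0,-0.03,0],[0,0,0]],
    [-1,[0,-0.03,0],[0,0,0]],
  ],
)

```text
time_s: 9.32
tcp_pos: [0.5323, 0.0345, 0.0722]
eef_rot: [179.9, 0.0, 90.0]
ft_force: [2.4, 0.1, -1.9]
grip_width: 0.0192
```

>>> drive_tool(
  deltas=[
    [-1,[0,-0.03,0],[0,0,0]],
    [-1,[0,-0.03,0],[0,0,0]],
    [-1,[0,-0.03,0],[0,0,0]],
    [-1,[0,-0.03,0],[0,0,0]],
  ],
)

```text
time_s: 9.65
tcp_pos: [0.5281, 0.0344, 0.0724]
eef_rot: [179.9, 0.0, 90.0]
ft_force: [3.6, -0.1, -2.5]
grip_width: 0.0193
```

>>> drive_tool(
  deltas=[
    [-1,[0,-0.03,0],[0,0,0]],
    [-1,[0,-0.03,0],[0,0,0]],
    [-1,[0,-0.03,0],[0,0,0]],
    [-1,[0,-0.03,0],[0,0,0]],
  ],
)

```text
time_s: 9.98
tcp_pos: [0.5223, 0.0345, 0.0722]
eef_rot: [180.0, 0.0, 90.0]
ft_force: [3.5, -0.4, -2.7]
grip_width: 0.0195
```

>>> drive_tool(
  deltas=[
    [-1,[0,-0.03,0],[0,0,0]],
    [-1,[0,-0.03,0],[0,0,0]],
    [-1,[0,-0.02,0],[0,0,0]],
    [-1,[0,-0.02,0],[0,0,0]],
  ],
)

```text
time_s: 10.32
tcp_pos: [0.5181, 0.0345, 0.0722]
eef_rot: [180.0, 0.0, 90.0]
ft_force: [4.5, 0.1, -2.9]
grip_width: 0.0195
```

>>> drive_tool(
  deltas=[
    [-1,[0,-0.02,0],[0,0,0]],
    [-1,[0,-0.02,0],[0,0,0]],
    [-1,[0,-0.02,0],[0,0,0]],
  ],
)

```text
time_s: 10.57
tcp_pos: [0.5157, 0.0345, 0.0722]
eef_rot: [180.0, 0.0, 90.0]
ft_force: [3.3, -0.5, -2.8]
grip_width: 0.0195
```

>>> drive_tool(
  deltas=[
    [-1,[0,-0.01,0],[0,0,0]],
    [-1,[0,-0.01,0],[0,0,0]],
    [-1,[0,-0.01,0],[0,0,0]],
    [-1,[0,-0.01,0],[0,0,0]],
  ],
)

```text
time_s: 10.9
tcp_pos: [0.5142, 0.0345, 0.0721]
eef_rot: [180.0, 0.0, 90.0]
ft_force: [5.0, 0.1, -2.4]
grip_width: 0.0192
```

>>> drive_tool(
  deltas=[
    [-1,[0,-0.01,0],[0,0,0]],
    [-1,[0,-0.01,0],[0,0,0]],
    [-1,[0,-0.01,0],[0,0,0]],
    [-1,[0,-0.01,0],[0,0,0]],
  ],
)

```text
time_s: 11.23
tcp_pos: [0.5126, 0.0345, 0.0722]
eef_rot: [180.0, 0.0, 90.0]
ft_force: [3.0, -0.8, -3.5]
grip_width: 0.0197
```

>>> drive_tool(
  deltas=[
    [-1,[0,-0.01,0],[0,0,0]],
    [-1,[0,-0.01,0],[0,0,0]],
    [-1,[0,-0.01,0],[0,0,0]],
    [-1,[0,-0.01,0],[0,0,0]],
  ],
)

```text
time_s: 11.57
tcp_pos: [0.5109, 0.0345, 0.0721]
eef_rot: [-180.0, 0.0, 90.0]
ft_force: [4.5, 0.3, -2.9]
grip_width: 0.0194
```

>>> drive_tool(
  deltas=[
    [-1,[0,-0.01,0],[0,0,0]],
    [-1,[0,-0.01,0],[0,0,0]],
    [-1,[0,-0.01,0],[0,0,0]],
  ],
)

```text
time_s: 11.82
tcp_pos: [0.5097, 0.0345, 0.0722]
eef_rot: [-180.0, -0.0, 90.0]
ft_force: [3.7, 0.2, -1.8]
grip_width: 0.019
```

>>> drive_tool(
  deltas=[
    [-1,[0,-0.01,0],[0,0,0]],
    [-1,[0,-0.01,0],[0,0,0]],
    [-1,[0,-0.01,0],[0,0,0]],
  ],
)

```text
time_s: 12.07
tcp_pos: [0.5085, 0.0345, 0.0721]
eef_rot: [180.0, 0.0, 90.0]
ft_force: [3.1, -0.1, -3.0]
grip_width: 0.0194
```

>>> drive_tool(
  deltas=[
    [-1,[0,-0.01,0],[0,0,0]],
    [-1,[0,-0.01,0],[0,0,0]],
    [-1,[0,-0.01,0],[0,0,0]],
  ],
)

```text
time_s: 12.32
tcp_pos: [0.5073, 0.0345, 0.0722]
eef_rot: [-180.0, -0.0, 90.0]
ft_force: [3.6, -0.1, -3.7]
grip_width: 0.0194
```

>>> drive_tool(
  deltas=[
    [-1,[0,-0.01,0],[0,0,0]],
    [-1,[0,-0.01,0],[0,0,0]],
    [-1,[0,-0.01,0],[0,0,0]],
  ],
)

```text
time_s: 12.57
tcp_pos: [0.5061, 0.0346, 0.0722]
eef_rot: [-180.0, -0.0, 90.0]
ft_force: [4.0, -0.2, -3.4]
grip_width: 0.0191
```

>>> drive_tool(
  deltas=[
    [-1,[0,-0.01,0],[0,0,0]],
    [-1,[0,-0.01,0],[0,0,0]],
    [-1,[0,-0.01,0],[0,0,0]],
  ],
)

```text
time_s: 12.82
tcp_pos: [0.5049, 0.0345, 0.0722]
eef_rot: [180.0, 0.0, 90.0]
ft_force: [4.3, -0.7, -1.8]
grip_width: 0.0196
```

>>> drive_tool(
  deltas=[
    [-1,[0,-0.01,0],[0,0,0]],
    [-1,[0,-0.01,0],[0,0,0]],
    [-1,[0,-0.01,0],[0,0,0]],
  ],
)

```text
time_s: 13.07
tcp_pos: [0.5037, 0.0345, 0.0722]
eef_rot: [180.0, 0.0, 90.0]
ft_force: [4.2, 0.8, -2.7]
grip_width: 0.0192
```

>>> drive_tool(
  deltas=[
    [-1,[0,-0.01,0],[0,0,0]],
    [-1,[0,-0.01,0],[0,0,0]],
    [-1,[0,-0.01,0],[0,0,0]],
  ],
)

```text
time_s: 13.32
tcp_pos: [0.5025, 0.0345, 0.0722]
eef_rot: [180.0, 0.0, 90.0]
ft_force: [4.1, -0.2, -3.0]
grip_width: 0.0199
```

>>> drive_tool(
  deltas=[
    [-1,[0,-0.01,0],[0,0,0]],
    [-1,[0,-0.01,0],[0,0,0]],
    [-1,[0,-0.01,0],[0,0,0]],
  ],
)

```text
time_s: 13.57
tcp_pos: [0.5013, 0.0345, 0.0722]
eef_rot: [180.0, -0.0, 90.0]
ft_force: [3.5, -0.5, -3.6]
grip_width: 0.0194
```

>>> drive_tool(
  deltas=[
    [-1,[0,-0.01,0],[0,0,0]],
    [-1,[0,-0.01,0],[0,0,0]],
    [-1,[0,-0.01,0],[0,0,0]],
  ],
)

```text
time_s: 13.82
tcp_pos: [0.5001, 0.0345, 0.0722]
eef_rot: [-180.0, 0.0, 90.0]
ft_force: [4.0, 0.5, -3.0]
grip_width: 0.0192
```

>>> drive_tool(
  deltas=[
    [-1,[0,-0.01,0],[0,0,0]],
    [-1,[0,-0.01,0],[0,0,0]],
    [-1,[0,-0.01,0],[0,0,0]],
  ],
)

```text
time_s: 14.07
tcp_pos: [0.4989, 0.0345, 0.0722]
eef_rot: [180.0, -0.0, 90.0]
ft_force: [4.0, -0.0, -3.4]
grip_width: 0.0192
```

>>> drive_tool(
  deltas=[
    [-1,[0,-0.01,0],[0,0,0]],
    [-1,[0,-0.01,0],[0,0,0]],
    [-1,[0,-0.01,0],[0,0,0]],
  ],
)

```text
time_s: 14.32
tcp_pos: [0.498, 0.0345, 0.0722]
eef_rot: [180.0, 0.0, 90.0]
ft_force: [5.5, -0.0, -3.0]
grip_width: 0.0197
```

>>> drive_tool(
  deltas=[
    [-1,[0,-0.01,0],[0,0,0]],
  ],
)

```text
time_s: 14.4
tcp_pos: [0.498, 0.0344, 0.0723]
eef_rot: [179.9, 0.0, 90.0]
ft_force: [5.7, -0.3, -3.0]
grip_width: 0.0189
```

>>> drive_tool(
  deltas=[
    [-1,[0,-0.01,0],[0,0,0]],
    [-1,[0,0,0],[0,0,0]],
  ],
)

```text
time_s: 14.57
tcp_pos: [0.4981, 0.0344, 0.0723]
eef_rot: [179.9, 0.0, 90.0]
ft_force: [5.9, 0.3, -4.1]
grip_width: 0.0197
```

It's against the stop at TCP x = 0.498. Now I raise the pull in steps.

>>> drive_tool(
  deltas=[
    [-1,[0,-0.02,0],[0,0,0]],
    [-1,[0,-0.01,0],[0,0,0]],
    [-1,[0,0,0],[0,0,0]],
  ],
)

```text
time_s: 14.82
tcp_pos: [0.498, 0.0343, 0.0724]
eef_rot: [179.7, 0.0, 90.0]
ft_force: [6.7, 0.3, -4.3]
grip_width: 0.0193
```

```bash
python3 -c "
from h import *
print(ctrl.get_state()['ft_force'],ctrl.get_state()['moment'],ctrl.get_state()['tcp_pos'])"
```

```text
[ 6.74354293  0.2875243  -4.27537641] [ 0.08272904 -0.94259318  0.00756817] [0.49804915 0.0342656  0.072444  ]
```

>>> drive_tool(
  deltas=[
    [-1,[0,-0.02,0],[0,0,0]],
    [-1,[0,-0.02,0],[0,0,0]],
    [-1,[0,0,0],[0,0,0]],
  ],
)

```text
time_s: 15.07
tcp_pos: [0.498, 0.0341, 0.0726]
eef_rot: [179.5, 0.1, 90.0]
ft_force: [9.5, 0.7, -5.6]
grip_width: 0.0194
```

>>> drive_tool(
  deltas=[
    [-1,[0,-0.02,0],[0,0,0]],
    [-1,[0,-0.01,0],[0,0,0]],
    [-1,[0,0,0],[0,0,0]],
  ],
)

```text
time_s: 15.32
tcp_pos: [0.498, 0.0339, 0.0728]
eef_rot: [179.4, 0.1, 90.0]
ft_force: [12.1, 0.8, -6.9]
grip_width: 0.0192
```

>>> drive_tool(
  deltas=[
    [-1,[0,0,0],[0,0,0]],
    [-1,[0,0,0],[0,0,0]],
    [-1,[0,0,0],[0,0,0]],
    [-1,[0,0,0],[0,0,0]],
    [-1,[0,0,0],[0,0,0]],
  ],
)

```text
time_s: 15.73
tcp_pos: [0.498, 0.0339, 0.0728]
eef_rot: [179.4, 0.1, 90.0]
ft_force: [11.7, -0.3, -7.1]
grip_width: 0.0191
```

>>> drive_tool(
  deltas=[
    [-1,[0,0,0],[0,0,0]],
    [-1,[0,0,0],[0,0,0]],
    [-1,[0,0,0],[0,0,0]],
    [-1,[0,0,0],[0,0,0]],
    [-1,[0,0,0],[0,0,0]],
  ],
)

```text
time_s: 16.15
tcp_pos: [0.4981, 0.034, 0.0728]
eef_rot: [179.4, 0.1, 90.0]
ft_force: [11.4, 0.7, -5.8]
grip_width: 0.0196
```

>>> drive_tool(
  deltas=[
    [-1,[0,0,0],[0,0,0]],
    [-1,[0,0,0],[0,0,0]],
    [-1,[0,0,0],[0,0,0]],
    [-1,[0,0,0],[0,0,0]],
    [-1,[0,0,0],[0,0,0]],
  ],
)

```text
time_s: 16.57
tcp_pos: [0.498, 0.0339, 0.0728]
eef_rot: [179.4, 0.1, 90.0]
ft_force: [12.0, 1.0, -6.9]
grip_width: 0.0192
```

```bash
python3 -c "
from h import *
print(ctrl.get_state()['ft_force'],ctrl.get_state()['moment'],ctrl.get_state()['tcp_pos'])
im,d=ctrl.snapshot('scene')
z=im[250:350,340:440]
cv2.imwrite('pics/s7z.png',cv2.resize(z,None,fx=6,fy=6,interpolation=cv2.INTER_CUBIC))
"
```

```text
[11.99316836  0.9588022  -6.93614182] [ 0.13540926 -1.37640938  0.09034696] [0.49802136 0.03394223 0.07277271]
```

View pics/s7z.png

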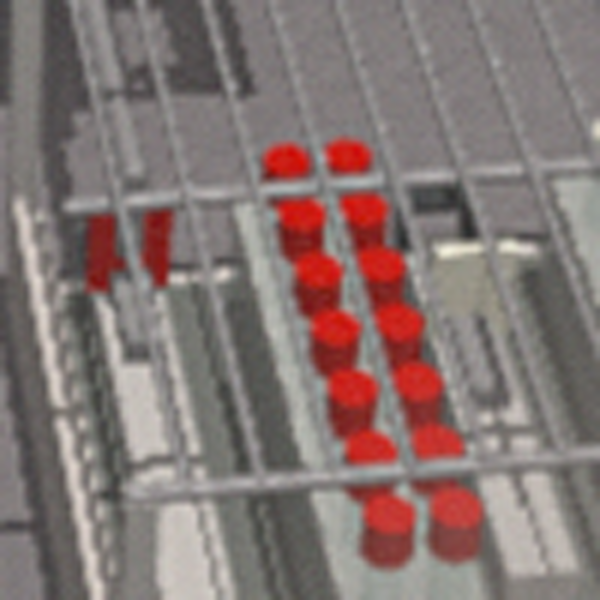

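The tab is home against the stop under the front bar, and the pull read 11.4–12.1 N for over 1.2 s. Now I ease off, back clear of the tab, lift and withdraw.

>>> drive_tool(
  deltas=[
    [-1,[0,0.04,0],[0,0,0]],
    [-1,[0,0.04,0],[0,0,0]],
    [-1,[0,0.04,0],[0,0,0]],
    [-1,[0,0.06,0],[0,0,0]],
    [-1,[0,0.06,0],[0,0,0]],
    [-1,[0,0.06,0],[0,0,0]],
    [-1,[0,0.04,0],[0,0,0]],
    [-1,[0,0,0],[0,0,0]],
  ],
)

```text
time_s: 17.28
tcp_pos: [0.5061, 0.0346, 0.072]
eef_rot: [-179.9, -0.0, 90.0]
ft_force: [0.3, -0.8, -1.3]
grip_width: 0.0194
```

```bash
python3 -c "
from h import *
go([0.505,0.0345,0.107],[180,0,90])
im,d=ctrl.snapshot('scene')
z=im[250:350,340:440]
cv2.imwrite('pics/s8z.png',cv2.resize(z,None,fx=6,fy=6,interpolation=cv2.INTER_CUBIC))
"
```

```text
t 17.28 pos [0.5061 0.0346 0.072 ] rpy [-1.7993e+02 -1.0000e-02  9.0000e+01] F [ 0.31 -0.76 -1.34] w 0.0194
rot units [-0.016 -0.002  0.001] shift units(after rot) [-0.   -0.03 -0.88] norm mm 35.03310572294507
```

View pics/s8z.png

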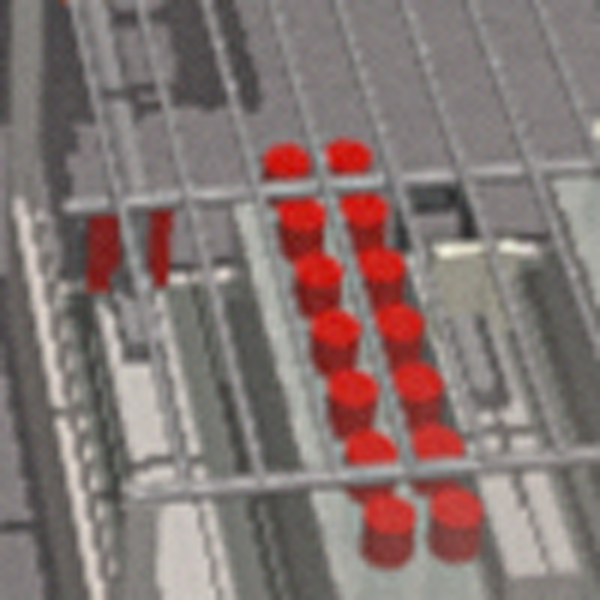

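The tab stayed home and the hook is about 8 mm clear of it. Lifting.

>>> drive_tool(
  deltas=[
    [-1,[0,0.02,-0.1],[0,0,0]],
    [-1,[0,0,-0.2],[0,0,0]],
    [-1,[0,0,-0.3],[0,0,0]],
    [-1,[0,0,-0.2],[0,0,0]],
    [-1,[0,0,-0.1],[0,0,0]],
    [-1,[0,0,0],[0,0,0]],
    [-1,[0,0,0],[0,0,0]],
    [-1,[0,0,0],[0,0,0]],
  ],
)

```text
time_s: 18.0
tcp_pos: [0.507, 0.0346, 0.108]
eef_rot: [-180.0, -0.0, 90.0]
ft_force: [-0.0, -0.8, -1.9]
grip_width: 0.0195
```

```bash
python3 -c "
from h import *
go([0.420,0.0345,0.107],[180,0,90])
"
```

```text
t 18.0 pos [0.507  0.0346 0.108 ] rpy [-1.7996e+02 -1.0000e-02  9.0000e+01] F [-0.04 -0.82 -1.92] w 0.0195
rot units [-0.008 -0.001  0.001] shift units(after rot) [-0.   -2.17  0.02] norm mm 87.00502525613304
```

>>> drive_tool(
  deltas=[
    [-1,[0,-0.15,0],[0,0,0]],
    [-1,[0,-0.35,0],[0,0,0]],
    [-1,[0,-0.5,0],[0,0,0]],
    [-1,[0,-0.5,0],[0,0,0]],
    [-1,[0,-0.4,0],[0,0,0]],
    [-1,[0,-0.2,0],[0,0,0]],
    [-1,[0,-0.1,0],[0,0,0]],
    [-1,[0,0,0],[0,0,0]],
  ],
)

```text
time_s: 18.67
tcp_pos: [0.4188, 0.0346, 0.1081]
eef_rot: [-180.0, -0.0, 90.0]
ft_force: [0.3, 0.2, -1.7]
grip_width: 0.0193
```

```bash
python3 -c "
from h import *
go([0.4805,-0.252,0.15],[180,0,90])
R=Rot.from_euler('xyz',[180,0,73.8],degrees=True)
im,d=ctrl.snapshot('top');cv2.imwrite('pics/t9.png',im)
im,d=ctrl.snapshot('wrist');cv2.imwrite('pics/w9.png',im)
"
```

```text
t 18.67 pos [0.4188 0.0346 0.1081] rpy [-1.7997e+02 -1.0000e-02  8.9990e+01] F [ 0.31  0.18 -1.71] w 0.0193
rot units [-0.007 -0.001 -0.002] shift units(after rot) [-7.16  1.54 -1.05] norm mm 296.1452373498501
```

View pics/w9.png

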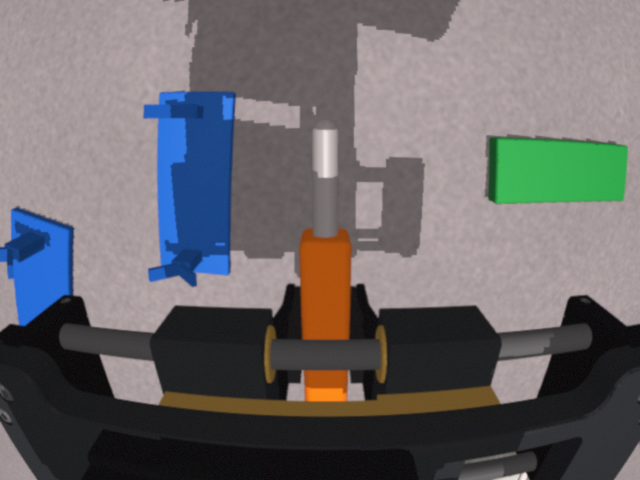

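View pics/t9.png

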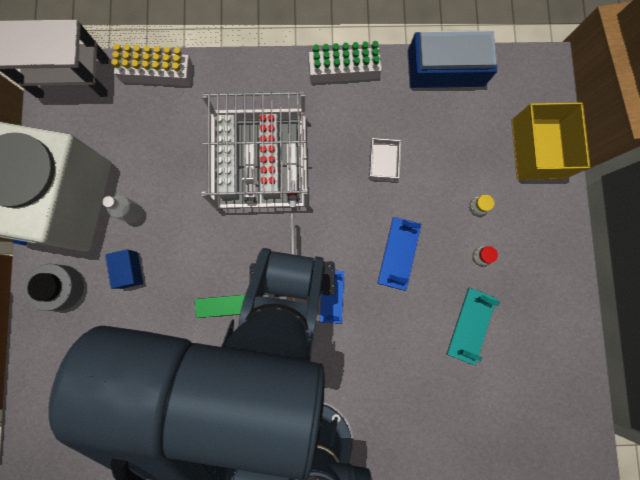

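The rod sits in the hand as it did before (stub end at (325,122) in both wrist views). Carrying it back to the cradle.

>>> drive_tool(
  deltas=[
    [-1,[-0.2,0,-0.3],[0,0,0]],
    [-1,[-0.5,0.1,-0.4],[0,0,0]],
    [-1,[-0.8,0.2,-0.35],[0,0,0]],
    [-1,[-0.9,0.2,0],[0,0,0]],
    [-1,[-0.9,0.2,0],[0,0,0]],
    [-1,[-0.9,0.2,0],[0,0,0]],
    [-1,[-0.9,0.2,0],[0,0,0]],
    [-1,[-0.8,0.2,0],[0,0,0]],
  ],
)

```text
time_s: 19.43
tcp_pos: [0.4729, -0.2048, 0.1504]
eef_rot: [179.9, 0.1, 90.0]
ft_force: [1.3, -0.2, -1.9]
grip_width: 0.0195
```

>>> drive_tool(
  deltas=[
    [-1,[-0.6,0.1,0],[0,0,0.3]],
    [-1,[-0.3,0.1,0],[0,0,0.7]],
    [-1,[-0.2,0,0],[0,0,0.8]],
    [-1,[0,0,0],[0,0,0.8]],
    [-1,[0,0,0],[0,0,0.6]],
    [-1,[0,0,0],[0,0,0.33]],
    [-1,[0,0,0],[0,0,0]],
    [-1,[0,0,0],[0,0,0]],
  ],
)

```text
time_s: 20.1
tcp_pos: [0.4791, -0.246, 0.1501]
eef_rot: [180.0, 0.0, 73.9]
ft_force: [-0.2, 0.3, -2.1]
grip_width: 0.0196
```

```bash
python3 -c "
from h import *
go([0.4805,-0.252,0.15],[180,0,73.8])
"
```

```text
t 20.1 pos [ 0.4791 -0.246   0.1501] rpy [1.7996e+02 2.0000e-02 7.3860e+01] F [-0.2   0.26 -2.07] w 0.0196
rot units [0.009 0.004 0.014] shift units(after rot) [-0.13  0.08  0.  ] norm mm 6.125662579997381
```

>>> drive_tool(
  deltas=[
    [-1,[-0.13,0.08,0],[0,0,0.01]],
    [-1,[0,0,0.3],[0,0,0]],
    [-1,[0,0,0.6],[0,0,0]],
    [-1,[0,0,0.6],[0,0,0]],
    [-1,[0,0,0.4],[0,0,0]],
    [-1,[0,0,0.3],[0,0,0]],
    [-1,[0,0,0.1],[0,0,0]],
    [-1,[0,0,0],[0,0,0]],
  ],
)

```text
time_s: 20.77
tcp_pos: [0.4799, -0.2515, 0.0571]
eef_rot: [-179.9, -0.0, 73.8]
ft_force: [0.5, 0.2, -2.4]
grip_width: 0.0194
```

>>> drive_tool(
  deltas=[
    [-1,[0,0,0],[0,0,0]],
    [-1,[0,0,0],[0,0,0]],
    [-1,[0,0,0],[0,0,0]],
  ],
)

```text
time_s: 21.02
tcp_pos: [0.4808, -0.252, 0.0592]
eef_rot: [179.9, 0.1, 73.8]
ft_force: [0.1, -0.7, -1.7]
grip_width: 0.0196
```

```bash
python3 -c "
from h import *
go([0.4805,-0.252,0.040],[180,0,73.8])
im,d=ctrl.snapshot('scene')
cv2.imwrite('pics/s10z.png',cv2.resize(im[200:330,150:300],None,fx=4.5,fy=4.5,interpolation=cv2.INTER_CUBIC))
go([0.4805,-0.252,0.040],[180,0,73.8])
"
```

```text
t 21.02 pos [ 0.4808 -0.252   0.0592] rpy [1.7988e+02 5.0000e-02 7.3790e+01] F [ 0.07 -0.7  -1.75] w 0.0196
rot units [ 0.026  0.012 -0.003] shift units(after rot) [-0.   -0.01  0.48] norm mm 19.16575293418848
t 21.07 pos [ 0.4807 -0.2519  0.0591] rpy [1.7989e+02 5.0000e-02 7.3780e+01] F [ 0.22 -0.13 -1.54] w 0.0191
rot units [ 0.023  0.01  -0.004] shift units(after rot) [-0.   -0.    0.48] norm mm 19.097340598460356
```

View pics/s10z.png

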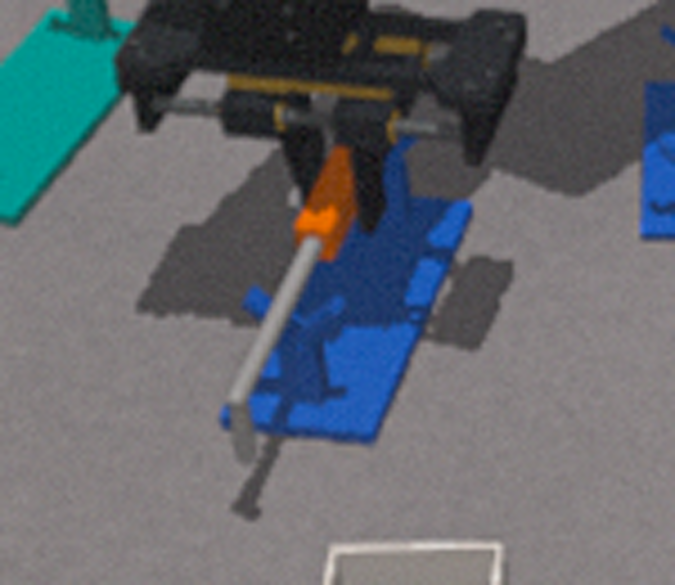

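The shaft is over both V-blocks with the hook down. Lowering the last 19 mm gently.

>>> drive_tool(
  deltas=[
    [-1,[0,0,0.1],[0,0,0]],
    [-1,[0,0,0.15],[0,0,0]],
    [-1,[0,0,0.1],[0,0,0]],
    [-1,[0,0,0.06],[0,0,0]],
    [-1,[0,0,0.03],[0,0,0]],
    [-1,[0,0,0.02],[0,0,0]],
    [-1,[0,0,0],[0,0,0]],
    [-1,[0,0,0],[0,0,0]],
  ],
)

```text
time_s: 21.73
tcp_pos: [0.4798, -0.2516, 0.04]
eef_rot: [-180.0, 0.0, 73.8]
ft_force: [-2.4, -0.7, 2.2]
grip_width: 0.0194
```

```bash
python3 -c "
from h import *
go([0.4805,-0.252,0.040],[180,0,73.8])
"
```

```text
t 21.73 pos [ 0.4798 -0.2516  0.04  ] rpy [-1.7998e+02  2.0000e-02  7.3780e+01] F [-2.37 -0.74  2.16] w 0.0194
rot units [-0.003  0.004 -0.003] shift units(after rot) [-0.01  0.02 -0.  ] norm mm 0.818609988384355
```

It is seated: Fz went from −1.7 to +2.2. Releasing.

>>> drive_tool(
  deltas=[
    [-0.4,[0,0,0],[0,0,0]],
    [-0.4,[0,0,0],[0,0,0]],
    [0,[0,0,0],[0,0,0]],
    [0,[0,0,0],[0,0,0]],
    [1,[0,0,0],[0,0,0]],
    [1,[0,0,0],[0,0,0]],
    [1,[0,0,0],[0,0,0]],
    [1,[0,0,0],[0,0,0]],
  ],
)

```text
time_s: 22.4
tcp_pos: [0.4801, -0.2514, 0.0397]
eef_rot: [180.0, -0.0, 73.8]
ft_force: [-0.4, 0.4, -0.2]
grip_width: 0.058
```

>>> drive_tool(
  deltas=[
    [1,[0,0,0],[0,0,0]],
    [1,[0,0,0],[0,0,0]],
    [1,[0,0,-0.2],[0,0,0]],
    [1,[0,0,-0.4],[0,0,0]],
    [1,[0,0,-0.6],[0,0,0]],
    [1,[0,0,-0.8],[0,0,0]],
    [1,[0,0,-0.8],[0,0,0]],
    [1,[0,0,-0.8],[0,0,0]],
  ],
)

```text
time_s: 23.07
tcp_pos: [0.4797, -0.2511, 0.1856]
eef_rot: [-180.0, -0.0, 73.8]
ft_force: [0.2, 0.9, -0.2]
grip_width: 0.087
```

>>> drive_tool(
  deltas=[
    [1,[0,-0.5,-0.6],[0,0,0]],
    [1,[0.5,-0.5,-0.3],[0,0,0]],
    [1,[0.8,-0.3,0],[0,0,0]],
    [1,[0.8,-0.3,0],[0,0,0]],
    [1,[0.8,-0.3,0],[0,0,0]],
    [1,[0.6,0,0],[0,0,0]],
    [1,[0.3,0,0],[0,0,0]],
    [1,[0,0,0],[0,0,0]],
  ],
)

```text
time_s: 23.73
tcp_pos: [0.4493, -0.0818, 0.2204]
eef_rot: [180.0, -0.0, 74.0]
ft_force: [0.3, -0.4, -0.8]
grip_width: 0.0874
```

Run:
```python
from h import *
print(ctrl.get_state()['tcp_pos'],ctrl.get_state()['grip_width'],ctrl.get_state()['time_s'])
for n,box in [("top",(370,190,430,300)),("scene",(190,220,260,320))]:
    im,d=ctrl.snapshot(n);cv2.imwrite(f"pics/{n}11.png",im);c=ctrl.get_calibration(n)
    H,S,V=cv2.split(cv2.cvtColor(im,cv2.COLOR_BGR2HSV));vv,uu=np.mgrid[:480,:640]
    x0,y0,x1,y1=box;roi=np.zeros((480,640),bool);roi[y0:y1,x0:x1]=1
    m=roi&(H>3)&(H<16)&(S>150)&(V>80)&(d>0);P=unproj(c,np.c_[uu[m],vv[m]],depth=d[m])
    print(n,m.sum(),uu[m].mean(),vv[m].mean(),P.mean(0),P.max(0)[2])
    m=roi&(d>0);P=unproj(c,np.c_[uu[m],vv[m]],depth=d[m]);Q=P[(P[:,2]>.05)&(P[:,2]<.09)];q=Q[:,:2]-Q[:,:2].mean(0);w=np.linalg.svd(q,full_matrices=0)[2][0];w*=np.sign(w[0]);print(len(Q),np.degrees(np.arctan2(w[1],w[0])),Q.mean(0))
```

```text
[ 0.44931545 -0.08181635  0.22042181] 0.08739362733159206 23.7333
top 154 404.7207792207792 252.7922077922078 [ 0.48200335 -0.25487973  0.07235913] 0.5500214388403663
507 -14.18936730914634 [ 0.51272351 -0.2636052   0.06521523]
scene 285 226.4140350877193 247.4 [ 0.49074222 -0.25223491  0.06688204] 0.0748384567390431
739 -16.14254199923257 [ 0.51818578 -0.26239454  0.06452816]
```

View pics/scene11.png

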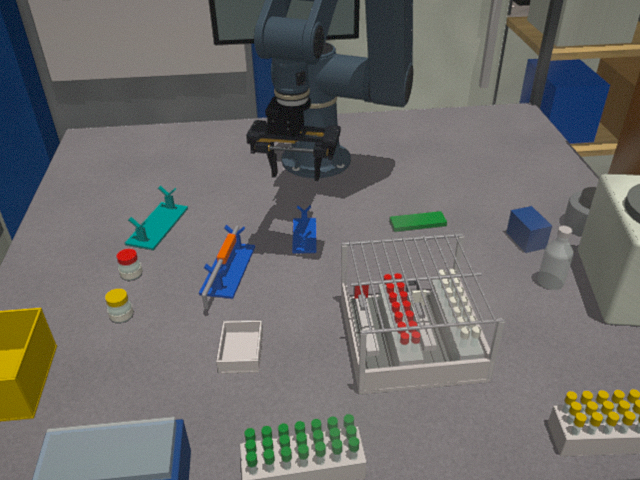

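View pics/top11.png

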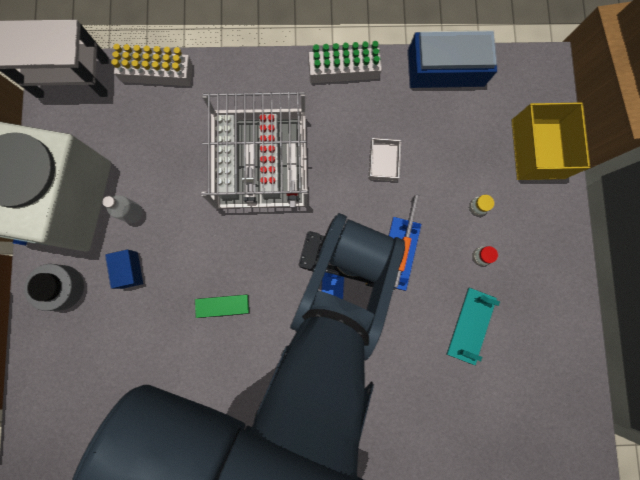

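The rod is back in its cradle: the scene-view handle centroid is (226.4,247.4), against (226.3,247.5) at the start. The red tab is home and nothing else has visibly moved. Handing in.

```bash
python3 -c "
from h import *
s=ctrl.get_state();print(s['time_s'],s['dq'].round(2));print(ctrl.sign_off())"
```

```text
23.8333 [-1.6   0.58 -0.48 -0.11 -0.18  0.11]
the job is handed in; nothing more can be done
None
```

I locked the red rack and handed the job in at 23.8 s of the 72 s allowed; sign-off gives no verdict.

- **Drawing the bolt:** I took the rod from the larger blue cradle, reached it under the shelf and over the red tab, and hooked behind the tab. I drew the bolt about 37 mm (from images and contact) until it met the rigid stop at about lane x = −106 mm.
- **Final pull:** I held it for about 1.2 s, with readings of 11.4 to 12.1 N along the lane. During the pull the vertical reading also rose, from about −2 N (the rod's own weight) to −7 N. The highest combined force I read was about 14 N, under the 18 N limit, though I only read it at the end of each move call.
- **Last checks:**
  - After I backed the hook off, the tab stayed where it was.
  - The rod lies in its cradle with the hook down. In the scene view its handle is within 0.2 pixels and its direction within 0.1° of the start.
  - The gripper is open and clear, and the white bolt and the bystanders look unmoved.
- **A check that disagreed:** the last top view gave a rod angle of −14.2° instead of −16.2°. The arm hid part of the rod in that picture, so I relied on the scene view.

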